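Press and hold a round flask in a sprung sample station

ROBOT

A 6-joint arm with a two-finger parallel gripper is mounted at the origin on the work surface. World frame = base frame: x ahead of the robot, y to its left, z up, the work surface at z = 0. Lengths are in m, angles in rad, forces in N, time in s.
With the tool pointing down it reaches from about 0.325 to 0.9 m from the base axis. Payload 6.1 kg.
Tool frame: the origin (TCP) lies midway between the tips of the shut fingers; the grasp point (between the pads) lies 19 mm behind it; z points along the fingers, y is the line along which they close (so a half turn about z gives the same grasp; the last joint's range is limited). The gripper opens to 85 mm and grips with 20 to 120 N. Pads are 22 mm wide; open, the fingers measure 114 mm over their backs; the gripper's body (76 mm by 85 mm) begins 54 mm behind the grasp point. The pads swing forward as they close: fully open they stand 13 mm farther back than shut.
Start: joints at [1.181, 0.22, 1.526, -0, 1.395, -0.126], TCP at [0.163, 0.603, 0.231] pointing down, gripper open.
Joint ranges: [-2.98, 2.98], [-0.91, 2.08], [0.09, 2.57], [-1.24, 4.39], [0.2, 2.65], [-2.68, 2.68]. Speed limits (rad/s): [2.57, 2.57, 3.01, 3.14, 3.14, 3.14].

INTERFACE

Orientations are given as [roll, pitch, yaw] about the fixed x, y, z axes, in that order (R = Rz(yaw) Ry(pitch) Rx(roll)).
In Python, from plant import movep, move_l, set_joints, gripper_to, hold, inverse_kinematics, observe, get_image, get_calibration, Unreachable, job_done gives the robot as it stands. Calls block until the motion is done:
- movep(position, orientation): joint-space move of the TCP to a pose.
- move_l(position, feed=0.15, rotation=None, max_force=None): straight line of the TCP; rotation=None keeps the orientation; feed is the mean speed in m/s. With max_force (N) it stops when the force on the tool has changed by that much, and returns True; else False.
- set_joints(angles): joint-space move.
- gripper_to(opening, f_grip=None): finger opening in m; f_grip is the grip in N (None keeps the last); returns when the fingers have stopped.
- hold(seconds).
- inverse_kinematics(position, orientation): joint angles nearest the present ones, or None.
- observe(): the state.
- get_image(name): name is "scene" or "side" or "wrist"; returns (picture, depth): 480x640x3 uint8, red, green, blue; 480x640 float32, m along the optical axis (not along the pixel's ray), 0 where there is no reading.
- get_calibration(name): a dict with "intrinsics" (3x3 intrinsics, pixels), "dist_coeffs" ([k1, k2, p1, p2, k3] as OpenCV has them; the pictures are not rectified), "world_from_camera" (4x4, takes a point from camera to world coordinates). Camera axes: x right, y down, z forward; pixel columns grow to the right and rows downward; lengths in m; the calibration is good to about 2 mm. A picture is of the moment at which its call begins: read the wrist's pose just before it. get_calibration takes no time and is no camera call; for the wrist camera it gives the pose at the moment of the call.
A pose or a line that the arm cannot do raises Unreachable and nothing moves.
- job_done(): hands the job in; it is judged then, once.
The state is a dict: "time_s": time; "q": joint angles; "joint_velocities": joint speeds; "joint_torque": joint torques, N m; "eef_pos": TCP position; "tcp_rot": TCP orientation; "ft_force": force on the tool from outside, world axes, zero at the start; "torque": the same for the moment, N m; "opening": finger opening in m; "grasp_force": force on a finger pad.
Only numpy, scipy, OpenCV 4.12 (cv2) and the standard library are available. Lean on these libraries where they do the work, as an engineer would, in place of code of your own. Each camera call takes 0.05 s, during which the arm holds its last target. There are 200 camera calls.

TASK

Slide the carriage of the sample station all the way along its rails until it meets the end stop. Then lift the round-bottomed flask out of its cork ring, set it upright in the sprung steel ring on the carriage, and press it straight down until the sprung ring is fully down. Finish while still holding the flask pressed down there (do not let go), with the carriage still at its stop and the conical flask and the jar left standing where they are.

Things in the scene. Friction and masses are not known exactly. Their poses are not given: they have to be found in the camera images.
- station: Fixed sample station on the bench: aluminium base plate 130 x 330 mm, 14 mm thick, with two rails along its own y axis. Origin: centre of the underside, on the bench; z up. At its +y end stands the end stop, a dark steel bar 110 mm wide, 54 mm high, its near face at y = +114 mm (with a 4 mm rubber button that the carriage meets); at the -y end a lower end bar, 38 mm high, at y = -156 mm. It carries the carriage and the sprung ring. Yaw within 0.35 rad of the world axes.
- carriage (a joint): Position of the carriage along the station's +y axis, in m: 0 is farthest from the end stop, 0.120 is hard against the stop. It starts somewhere between 0 and 0.045, stays where it is left, and takes about 4 N to slide. The ring's axis is at station y = -0.060 + this value, x = 0.
- carriage_grip (a point): Middle of the top edge of the carriage's upright grip plate, 98.5 mm above the bench. The plate is 10 mm thick along the station's y, 34 mm wide along its x, and stands 51 mm above the carriage's top (47 mm above the bench); it is 66 mm from the ring's axis, on the side away from the stop, with 28 mm free between it and the ring. It can be pinched from above with the fingers closing along the station's y, or pushed.
- ring (a joint): How far the sprung ring is pressed down, in m: 0 is up, 0.018 is its lower stop (fully down). A spring pushes it up: about 3 N starts it moving, 11 N holds it fully down; it rises again when let go. The flask's own weight does not press it down.
- ring_top (a point): Centre of the sprung ring's top rim. The steel ring is upright-axis, 66 mm outside, 48 mm inside, 12 mm high, on three small springs on the carriage; its rim is 79 mm above the bench when up, 61 mm when fully down. A flask seated in it has its bulb's centre 21 mm above this point.
- flask: Loose amber glass round-bottomed flask, 126 mm tall, about 0.16 kg. Origin: the lowest point of the bulb; z is its axis, up along the neck. Bulb 64 mm diameter (a sphere centred 32 mm up), straight neck 24 mm diameter from 63 to 112 mm, black stopper 32 mm diameter from 112 to 126 mm (fixed to the flask). It starts upright in the cork ring.
- flask_bulb (a point): Centre of the flask's bulb, on its axis, 32 mm above its lowest point.
- flask_neck (a point): Point on the flask's axis at mid-neck, 92 mm above its lowest point: where to grasp it from above (24 mm wide).
- cork: Cork ring that the round flask rests in: 90 mm outside, 46 mm inside, 30 mm high, fixed to the bench. Origin: centre of its underside, on the bench.
- conical: Bystander: amber glass conical flask, base 76 mm, narrowing to a 24 mm neck, black stopper 32 mm, 114 mm tall. Origin: centre of its underside. Leave it alone.
- jar: Bystander: squat amber glass jar 60 mm diameter, 85 mm tall, black lid. Origin: centre of its underside. Leave it alone.
Mind the look-alikes: they are no part of the job. Leave any green or purple look-alike of the flask alone.

How it is judged:
By the outcome, as a careful person would: the job done as asked, in the order asked, and still so for the second after the job is handed in, while the arm keeps its last pose, push and grip.
It also fails if it takes over 54 s, if anything falls off the work surface, if the arm or the gripper's body presses on something with over 40 N, if the wrist force passes 120 N, or if a joint passes its speed limit or range.

## Working session

There is one attempt and no reset: what is moved stays moved. The work goes in short steps, each a Python script; the robot and the scene stay as the last script left them, time stands still between calls to the robot, and variables do not carry over. Pictures are saved under pics/ and viewed, at most 10 in all, crops included, and the job is handed in when it is done.

```bash
mkdir -p pics; ls
cat > h.py <<'E'
import numpy as np, cv2
from plant import *
def snap(name,save=None):
    c=get_calibration(name); im,d=get_image(name)
    if save: cv2.imwrite('pics/%s.png'%save,im[:,:,::-1]); np.savez('pics/%s.npz'%save,d=d,im=im,K=c['intrinsics'],D=c['dist_coeffs'],T=c['world_from_camera'])
    return im,d,c
def ray(f,uv):
    z=np.load('pics/%s.npz'%f); p=cv2.undistortPoints(np.array([[uv]],float),z['K'],z['D'])[0,0]
    T=z['T']; return T[:3,3],T[:3,:3]@np.array([p[0],p[1],1.])
def at_z(f,uv,h):
    o,r=ray(f,uv); return o+r*(h-o[2])/r[2]
def dep(f,uv):
    z=np.load('pics/%s.npz'%f); o,r=ray(f,uv); u,v=map(int,uv)
    w=z['d'][v-2:v+3,u-2:u+3]; return o+r*np.median(w[w>0]) if (w>0).any() else None
def tri(*fu):
    A=np.zeros((3,3));b=np.zeros(3)
    for f,uv in fu:
        o,r=ray(f,uv); r=r/np.linalg.norm(r);P=np.eye(3)-np.outer(r,r);A+=P;b+=P@o
    x=np.linalg.solve(A,b)
    res=[np.linalg.norm(np.cross(x-ray(f,uv)[0],ray(f,uv)[1]/np.linalg.norm(ray(f,uv)[1]))) for f,uv in fu]
    return x,max(res)
E
python3 - <<'E'
from h import *
snap('scene','scene0'); snap('side','side0')
for n in('scene','side'): print(get_calibration(n)['world_from_camera'].round(3))
print(observe())
E
```

```text
pics
[[-0.88   0.354 -0.318  0.852]
 [ 0.475  0.676 -0.564  0.354]
 [ 0.015 -0.647 -0.762  0.696]
 [ 0.     0.     0.     1.   ]]
[[-0.956 -0.16   0.244  0.395]
 [-0.292  0.548 -0.784  0.638]
 [-0.008 -0.821 -0.571  0.616]
 [ 0.     0.     0.     1.   ]]
{'time_s': 0.1, 'q': array([ 1.18088020e+00,  2.21167288e-01,  1.52749266e+00, -2.54244018e-05,
        1.39471393e+00, -1.26057033e-01]), 'joint_velocities': array([-3.84053316e-04, -2.52961815e-05, -6.98880415e-04, -1.96313596e-03,
       -7.38622363e-04, -5.05544111e-04]), 'joint_torque': array([ 3.52906691e-04, -4.98230875e+01, -3.90555453e+01, -1.36918293e-04,
        5.35912084e-03,  1.31992158e-05]), 'eef_pos': array([0.16278065, 0.60286134, 0.23029838]), 'tcp_rot': array([-3.13982242e+00, -1.99116932e-04,  2.87773786e+00]), 'ft_force': array([0.43961132, 0.37445654, 0.92161102]), 'torque': array([-0.01924322, -0.04874372,  0.01876605]), 'grasp_force': 0.0, 'opening': 0.08527223175480601}
```

View pics/scene0.png

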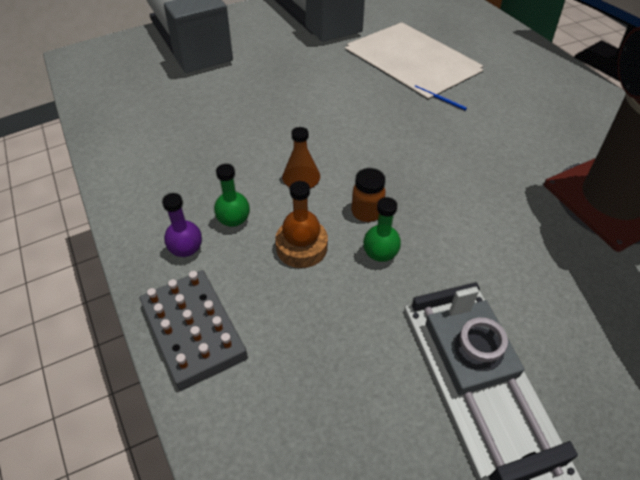

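View pics/side0.png

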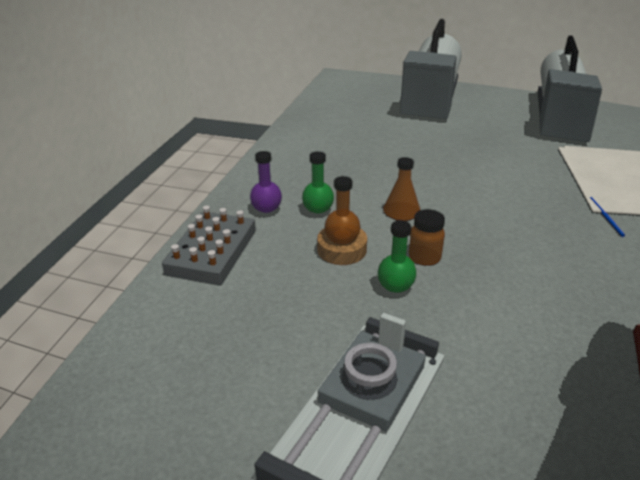

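The scene picture shows the amber round-bottomed flask in the cork ring at (301,220). The look-alikes are green at (383,240) and (231,205), purple at (183,235), conical at (300,160) and jar at (368,195). Only the one at (301,220) is amber, has a round bulb and stands in cork. In the side picture the same flask is at (343,220). The station is at lower right, with its stop at the bottom of both pictures. I'll enlarge crops to confirm.

Run:
```python
import cv2,numpy as np
a=cv2.imread('pics/scene0.png');b=cv2.imread('pics/side0.png')
# left: flask 4x (100x150 each) ; station 400x? 
def c(i,x,y,w,h,s): return cv2.resize(i[y:y+h,x:x+w],None,fx=s,fy=s,interpolation=cv2.INTER_CUBIC)
cv2.imwrite('pics/c1.png',np.hstack([c(a,260,175,80,100,5),c(b,305,170,80,100,5)]))
cv2.imwrite('pics/c2.png',np.hstack([c(a,400,280,130,120,3),c(b,320,310,130,120,3)]))
```

```text
(no output)
```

View pics/c1.png

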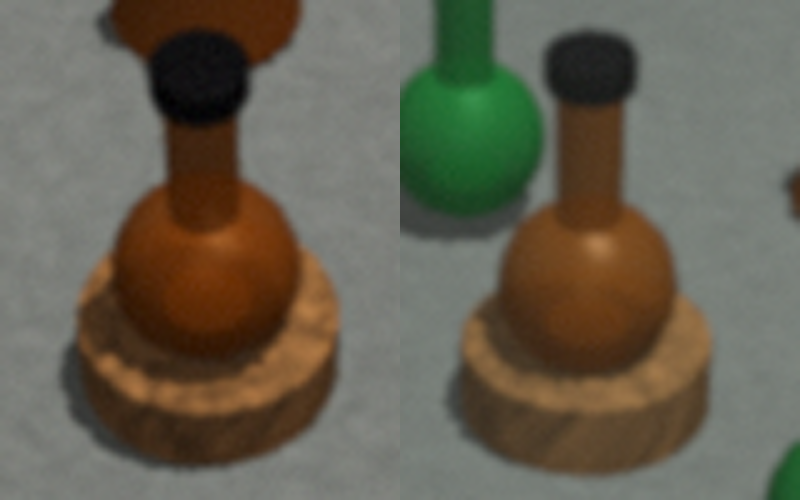

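View pics/c2.png

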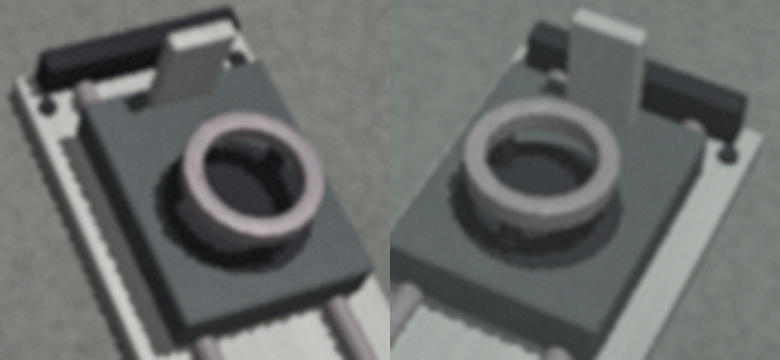

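The crops confirm an amber round bulb seated in the cork. Bulb centre is at scene (301.4,228.6) and side (342.6,227.4); stopper centre is at (300,190.6) and (343.2,183.6). Ring rim centre is at scene (484.3,339) and side (370.5,362.3). Plate top is at scene (466.3,292.3) and side (392.7,318.7).

Run:
```python
from h import *
T=lambda a,b:tri(('scene0',a),('side0',b))
for n,a,b in [('bulb',(301.4,228.6),(342.6,227.4)),('stopper',(300,190.6),(343.2,183.6)),('ring',(484.3,339),(370.5,362.3)),('grip',(466.3,292.3),(392.7,318.7))]:
    x,r=T(a,b);print(n,x.round(4),round(r,4))
# others, rough xy
for n,uv,h in [('jar',(370,181),.085),('conical',(300,134),.114),('green1',(387,206),.126),('stopL',(500,470),.054),('stopR',(570,451),.054),('cork',(301.5,243),.03)]:
    print(n,at_z('scene0',uv,h).round(3))
r=T((484.3,339),(370.5,362.3))[0];g=T((466.3,292.3),(392.7,318.7))[0]
d=r-g;print(np.linalg.norm(d[:2]),np.arctan2(d[1],d[0]))
# plate left long edge in scene
a,b=at_z('scene0',(406,305),.014),at_z('scene0',(480,470),.014);print(a,b,np.arctan2(*(b-a)[[1,0]]))
# right lower edge in side image
a,b=at_z('side0',(573,0),0.014),0
a,b=at_z('side0',(443,356),.014),at_z('side0',(372,479),.014);print(np.arctan2(*(b-a)[[1,0]]))
```

```text
bulb [ 0.6054 -0.173   0.0516] 0.0001
stopper [ 0.6057 -0.1728  0.1396] 0.0004
ring [0.4834 0.1462 0.0772] 0.0007
grip [0.4695 0.0803 0.0965] 0.0004
jar [ 0.464 -0.19   0.085]
conical [ 0.53  -0.328  0.114]
green1 [ 0.497 -0.093  0.126]
stopL [0.569 0.297 0.054]
stopR [0.475 0.325 0.054]
cork [ 0.612 -0.161  0.03 ]
0.06738879434795095 1.3626870559183564
[0.51770149 0.01694357 0.014     ] [0.57478002 0.27935099 0.014     ] 1.3566140018370298
1.3360942264653697
```

Run:
```python
from h import *
u=np.array([.213,.977,0]);R=[np.pi,0,1.356]
g=np.array([.4695,.0803,0])
p=g-u*.032
gripper_to(0.0)
movep(p+[0,0,.17],R)
move_l(p+[0,0,.075],feed=.12)
s=p+[0,0,.075]
print(observe()['time_s'],observe()['ft_force'].round(1))
f=move_l(s+u*.155,feed=.06,max_force=22)
o=observe();print(f,o['time_s'],o['ft_force'].round(1),(o['eef_pos']-s)@u,o['eef_pos'])
snap('scene','scene1');snap('side','side1')
a=cv2.imread('pics/scene1.png');b=cv2.imread('pics/side1.png')
cv2.imwrite('pics/c3.png',np.hstack([a[240:,380:],b[240:,200:460]]))
```

```text
4.0667 [0.1 0.4 0.5]
True 5.9083 [ 0.2 -3.2  2.1] 0.12231284972102158 [0.48897445 0.16849658 0.07478019]
```

View pics/c3.png

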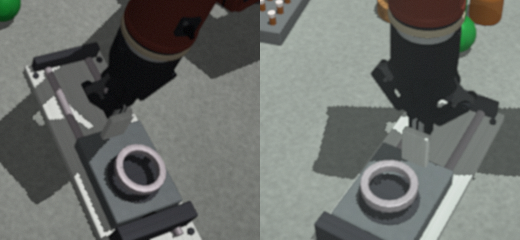

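The carriage now looks close to the end stop in both views. I'll press once more to check, then back off and look.

Run:
```python
from h import *
u=np.array([.213,.977,0])
s=observe()['eef_pos']
f=move_l(s+u*.02,feed=.03,max_force=18)
o=observe();print(f,o['ft_force'].round(1),(o['eef_pos']-s)@u,o['eef_pos'])
move_l(o['eef_pos']-u*.02,feed=.1)
p=observe()['eef_pos'];move_l([p[0],p[1],.2],feed=.2)
movep([.6055,-.173,.24],[np.pi,0,1.356])
print(observe()['time_s'])
snap('scene','scene2');snap('side','side2');snap('wrist','wrist2')
def c(i,x,y,w,h,s): return cv2.resize(i[y:y+h,x:x+w],None,fx=s,fy=s,interpolation=cv2.INTER_CUBIC)
a=cv2.imread('pics/scene2.png');b=cv2.imread('pics/side2.png')
cv2.imwrite('pics/c4.png',np.hstack([c(a,460,350,130,130,3),c(b,260,350,130,130,3)]))
```

```text
True [ 1.  -0.6  0.4] -0.0001568924112887402 [0.48837068 0.16847046 0.07410865]
8.7417
```

View pics/c4.png

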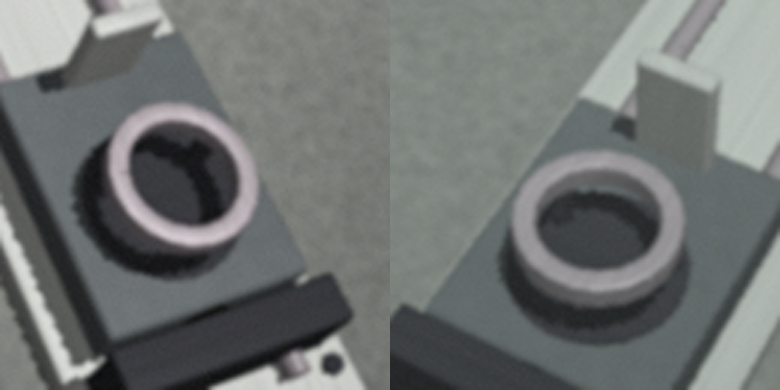

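View pics/wrist2.png

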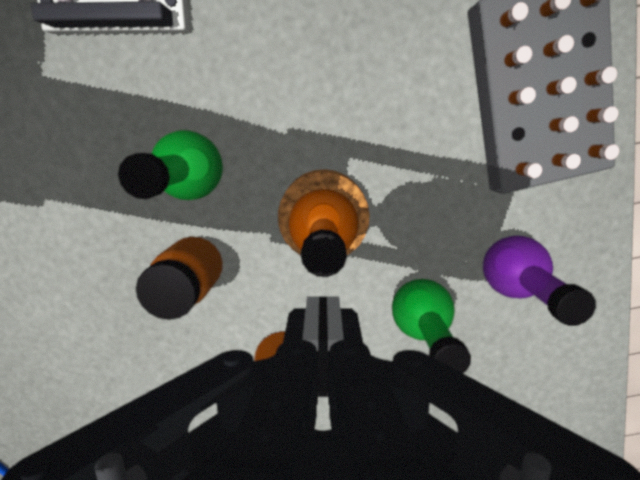

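The carriage is against the stop; the second push moved nothing. Ring rim centre is at scene (521,408.3) and side (329.7,424). In the wrist view the amber flask's bulb is at (324,222) and its stopper at (324,254).

Run:
```python
from h import *
print('ring',tri(('scene2',(521,408.3)),('side2',(329.7,424))))
print('grip',tri(('scene2',(460+126/3,350+22/3)),('side2',(260+(680-390)/3,350+67/3))))
print('stopper',tri(('scene0',(300,190.6)),('side0',(343.2,183.6)),('wrist2',(324,254))))
print('bulb',tri(('scene0',(301.4,228.6)),('side0',(342.6,227.4)),('wrist2',(323.5,222))))
```

```text
ring (array([0.50583396, 0.2505761 , 0.07693054]), np.float64(2.6235535708947707e-05))
grip (array([0.49223661, 0.18611632, 0.09822818]), np.float64(0.0010959457447771612))
stopper (array([ 0.60558293, -0.17613782,  0.13755532]), np.float64(0.00167059619440582))
bulb (array([ 0.60555236, -0.17462673,  0.05047334]), np.float64(0.0009013274960290773))
```

Run:
```python
from h import *
gripper_to(.06)
f=move_l([.6055,-.1745,.094],feed=.1,max_force=8)
print(f,observe()['eef_pos'])
gripper_to(.0,f_grip=60)
o=observe();print(o['opening'],o['grasp_force'],o['ft_force'].round(1))
move_l([.6055,-.1745,.25],feed=.12)
o=observe();print(o['opening'],o['grasp_force'],o['ft_force'].round(1),o['time_s'])
movep([.5058,.2506,.25],[np.pi,0,1.356])
move_l([.5058,.2506,.165],feed=.12)
hold(.3)
o=observe();print(o['eef_pos'],o['opening'],o['ft_force'].round(1),o['time_s'])
snap('scene','scene3');snap('side','side3')
def c(i,x,y,w,h,s): return cv2.resize(i[y:y+h,x:x+w],None,fx=s,fy=s,interpolation=cv2.INTER_CUBIC)
a=cv2.imread('pics/scene3.png');b=cv2.imread('pics/side3.png')
cv2.imwrite('pics/c5.png',np.hstack([c(a,460,330,130,150,3),c(b,260,330,130,150,3)]))
```

```text
False [ 0.60609739 -0.17475199  0.09493708]
0.027151469520458885 59.4392217323184 [ 0.  -0.2  2.9]
0.026950027734940672 60.1796118915081 [ 0.9 -0.2 -2.5] 12.95
[0.50616081 0.25076541 0.16570758] 0.027156933581453158 [ 0.5  0.2 -0.7] 15.7167
```

View pics/c5.png

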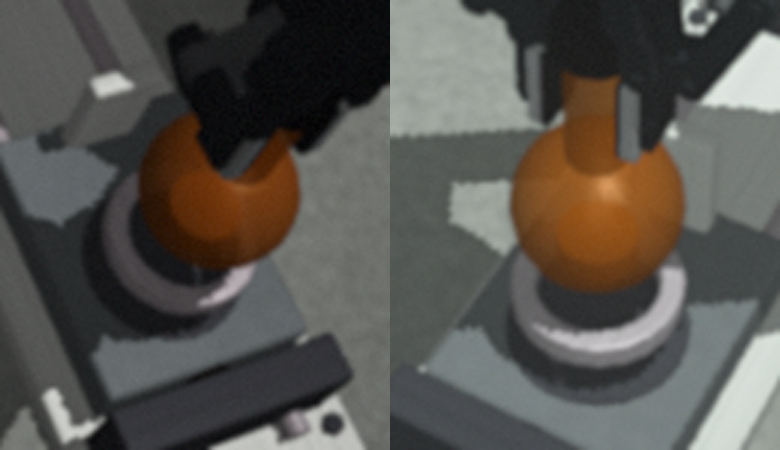

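Run:
```python
from h import *
x,r=tri(('scene3',(533,392.3)),('side3',(329.5,398.7)));e=np.array([.5058,.2506]);print('bulb',x,r)
d=np.array([.50583,.25058])-x[:2]; print(d)
if np.linalg.norm(d)>.006: raise SystemExit
p=e+d
move_l([*p,.152],feed=.06)
f=move_l([*p,.120],feed=.03,max_force=2.5); hold(.2)
o=observe();print(f,o['eef_pos'],o['ft_force'].round(1),o['opening'],o['time_s'])
```

```text
bulb [0.50562336 0.25061604 0.12294784] 0.0007514601449728911
[ 2.06643188e-04 -3.60425742e-05]
True [0.50577557 0.25042258 0.14035821] [-0.1 -0.7  1.9] 0.026818130179541107 16.9333
```

Run:
```python
from h import *
p=[.50583,.25058]; z=.1385
while z>.112:
    f=move_l([*p,z],feed=.02,max_force=20); hold(.15); o=observe()
    print(f,round(z,4),o['eef_pos'].round(4),o['ft_force'].round(1),round(o['opening'],4))
    if f or o['ft_force'][2]>22: break
    z-=.002
print(o['time_s'],o['grasp_force'])
```

```text
False 0.1385 [0.5059 0.2506 0.1386] [ 0.8 -0.1  3.2] 0.0272
False 0.1365 [0.5059 0.2506 0.1366] [-0.3 -1.   3.1] 0.0267
False 0.1345 [0.506  0.2506 0.1346] [-0.   0.3  3.9] 0.0272
False 0.1325 [0.5059 0.2506 0.1327] [-0.  -1.5  5.4] 0.0267
False 0.1305 [0.506  0.2507 0.1309] [0.4 1.3 6.6] 0.0272
False 0.1285 [0.506  0.2507 0.1291] [-0.9 -0.8  7.3] 0.0271
False 0.1265 [0.5061 0.2508 0.1272] [-1.1 -0.8  7.5] 0.0274
False 0.1245 [0.5062 0.2508 0.1254] [-0.1 -0.7  8.9] 0.0272
False 0.1225 [0.5063 0.2509 0.1238] [-2.7 -0.7  9.8] 0.027
False 0.1205 [0.5071 0.2513 0.1235] [-4.2 -1.  19. ] 0.0273
False 0.1185 [0.5077 0.2518 0.1233] [-7.1 -2.2 27.1] 0.027
21.3333 59.43389073014259
```

Run:
```python
from h import *
move_l([.5048,.2506,.120],feed=.02); hold(.5); o=observe()
print(o['eef_pos'].round(4),o['tcp_rot'].round(3),o['ft_force'].round(1),o['torque'].round(2),o['grasp_force'])
a=snap('scene','scene4')[0];b=snap('side','side4')[0]
def c(i,x,y,w,h,s): return cv2.resize(i[y:y+h,x:x+w,::-1],None,fx=s,fy=s,interpolation=cv2.INTER_CUBIC)
cv2.imwrite('pics/c6.png',np.vstack([np.hstack([c(a,460,345,130,135,3),c(b,260,345,130,135,3)]),np.hstack([c(a,140,120,260,150,1.5),c(b,240,140,260,150,1.5)])[:195]]))
```

```text
[0.5066 0.2514 0.1235] [ 3.139e+00 -2.000e-03  1.356e+00] [-2.8 -1.1 20.2] [-0.15  0.72 -0.01] 59.44841297091113
```

View pics/c6.png

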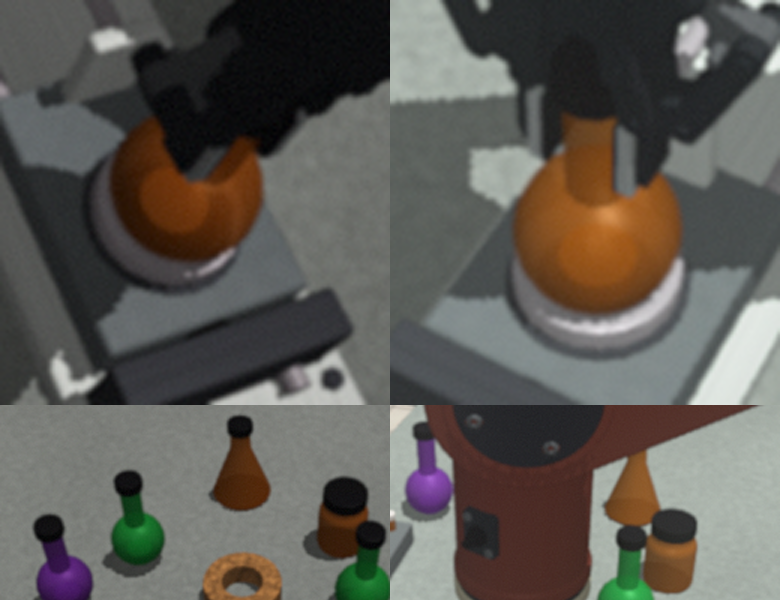

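The flask is upright and seated, the ring is down on the carriage, the carriage is at the stop, and the bystanders still stand. The hold is steady at about 20 N, so I'm handing in.

```bash
python3 -c "
from plant import *
print(observe()['time_s'],observe()['ft_force']);print(job_done())"
```

```text
22.1833 [-4.24255044 -0.70374801 18.574654  ]
the job is handed in; nothing more can be done
None
```

The job is handed in at 22 s: the carriage is at its stop, and the flask is upright and still gripped, pressing the ring fully down at about 19 N, with the conical flask and jar untouched.

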